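Sweep measured sample pucks into the catch tray

TASK

Three round white sample pucks have been left lying on the laboratory bench. With your fingertips, gently sweep all three along the bench into the three-sided aluminium tray, so that each lies flat on the bench wholly inside it, past its open mouth. Slide them: do not pinch, pick up or flick them, and leave everything else standing where it is.

Things in the scene. Friction and masses are not known exactly. Their poses are not given: they have to be found in the camera images.
- puck1: flat round white plastic sample puck, 40 mm diameter, 14 mm thick, about 22 g, lying loose on the bench; origin at the centre of its underside, z axis up along its axis. The three pucks are alike
- puck2: flat round white plastic sample puck, 40 mm diameter, 14 mm thick, about 22 g, lying loose on the bench; origin at the centre of its underside, z axis up along its axis. The three pucks are alike
- puck3: flat round white plastic sample puck, 40 mm diameter, 14 mm thick, about 22 g, lying loose on the bench; origin at the centre of its underside, z axis up along its axis. The three pucks are alike
- tray: fixed bottomless aluminium tray on the bench: three walls 30 mm high, 5 mm thick, bare bench between them; top and +y side open. Inside it is 180 mm wide (x -90 to +90 mm) and 120 mm deep (back wall's inner face at y = -60, mouth at y = +60 mm). Origin on the bench at the middle of the inside, z up. The mouth faces about world +y (robot's left), turned by up to 0.25 rad
- holder: black square sample holder with a slot on top, 34 by 34 mm, 45 mm high; loose, to be left alone. Origin at the centre of its underside
- vial: small amber glass vial with black cap, 25 mm diameter, 48 mm high; loose, to be left alone. Origin at the centre of its underside
- spool: spool of clear film, 96 mm diameter, 74 mm high; loose, to be left alone. Origin at the centre of its underside
- squeeze_bottle: white squeeze bottle, 60 mm diameter, 190 mm high; loose, to be left alone. Origin at the centre of its underside
- pen_cup: cardboard cup with pens, 68 mm diameter, 85 mm high (pens to about 135 mm); loose, to be left alone. Origin at the centre of its underside
- note_pad: white note pad, 76 by 76 mm, 14 mm high; loose, to be left alone. Origin at the centre of its underside
- spatula: lab spatula with black handle lying flat, 170 mm long along its x axis; loose, to be left alone. Origin under its middle
There are look-alikes about, which are no part of the job. Leave any orange or red look-alike of the puck2 alone.

How it is judged:
At the end, for the whole second after the job is handed in: All three pucks lie flat (within 0.15 rad) on the bench between the tray's walls, at rest, each with its centre at least 18 mm inside the line of the mouth (a whole puck inside is 20 mm) (x of puck1 in the frame of tray between -0.09 and 0.09 m and y of puck1 in the frame of tray between -0.06 and 0.042 m and height (world z) of each of puck1, puck2, puck3 below 0.006 m and angle between each of puck1, puck2, puck3's own z axis and vertical below 0.15 rad and linear speed of each of puck1, puck2, puck3 below 0.02 m/s and x of puck2 in the frame of tray between -0.09 and 0.09 m and y of puck2 in the frame of tray between -0.06 and 0.042 m and x of puck3 in the frame of tray between -0.09 and 0.09 m and y of puck3 in the frame of tray between -0.06 and 0.042 m); the robot touches nothing.
It fails at once if a puck is picked up (its underside centre rises 20 mm above the bench) (height (world z) of any of puck1, puck2, puck3 above 0.02 m).
It fails at once if a puck is pinched or pressed hard (over 25 N from the fingers) (contact force between the fingers and puck1 above 25 N or contact force between the fingers and puck2 above 25 N or contact force between the fingers and puck3 above 25 N).
It fails at once if a puck is flicked or thrown (faster than 0.5 m/s) (linear speed of any of puck1, puck2, puck3 above 0.5 m/s).
It fails at once if another loose thing on the bench is shifted by more than 20 mm (distance of any of holder, vial, spool, squeeze_bottle, pen_cup, note_pad, spatula from where it was at the start of the episode above 0.02 m).
It fails at once if the holder, vial, spool, bottle or pen cup is tipped (over 0.4 rad) (angle between any of holder, vial, spool, squeeze_bottle, pen_cup's own z axis and vertical above 0.4 rad).
It also fails if it takes over 72 s, if anything falls off the work surface, if the arm or the gripper's body presses on something with over 40 N, if the wrist force passes 120 N, or if a joint passes its speed limit or range.

ROBOT

A 7-joint arm with a two-finger parallel gripper is mounted at the origin on the work surface. World frame = base frame: x ahead of the robot, y to its left, z up, the work surface at z = 0. Lengths are in m, angles in rad, forces in N, time in s.
With the tool pointing down it reaches from about 0.425 to 0.875 m from the base axis. Payload 8.4 kg.
Tool frame: the origin (TCP) lies between the finger pads; the fingertips stand bot.nose_length ahead of it and the grasp point (between the pads) lies 11 mm behind it (bot.nose_length is the distance from the TCP to the fingertips, in m); z points along the fingers, y is the line along which they close (so a half turn about z gives the same grasp; the last joint's range is limited). The gripper opens to 85 mm and grips with 20 to 120 N. Pads are 22 mm wide; open, the fingers measure 114 mm over their backs; the gripper's body (76 mm by 85 mm) begins 54 mm behind the grasp point. The pads swing forward as they close: fully open they stand 13 mm farther back than shut.
Start: joints at [-1.227, 0.333, 0.04, 1.465, -0.013, 1.343, -0.059], TCP at [0.279, 0.587, 0.239] pointing down, gripper open.
Joint ranges: [-2.58, 2.58], [-0.38, 2.09], [-1.3, 1.39], [0.25, 2.4], [-1.5, 4.64], [0.08, 2.09], [-2.65, 2.65]. Speed limits (rad/s): [2.22, 2.22, 2.79, 2.79, 3.14, 3.14, 3.14].

INTERFACE

Orientations are given as a unit quaternion [x, y, z, w].
In Python, from plant import bot gives the robot as it stands. The module is installed in compiled form; this text tells all that it offers.
- The arm moves only by the shell command python3 -m jog 'ROWS'. ROWS is JSON, a list of rows, each a list of 7 numbers: the shift along the tool's x, y, z as a fraction of full scale, then the turn, a rotation vector about the tool's x, y, z as a fraction of full scale, then the opening, from -1 (shut) to 1 (fully open). A call has 1 to 12 rows; each row is the pose to reach, as a shift and turn from the pose commanded when the call began, along the tool's axes at that moment; what a row does not reach only later rows make up. Full scale, the value 1, is 50 cm for a shift and 60 degrees for a turn. A row lasts 1/10 s, in which the tool goes at most 50 mm and 8.59 degrees, less where a joint would pass 70% of its speed; a pose out of reach is approached as far as the arm can. A call with a number of a shift or a turn outside -1 to 1 is refused whole. A call with a gripper value outside its range is refused whole. The fingers move at their own pace and stop on an object; the grip force is fixed at half the most. Time passes only in rows, so rows that repeat a pose let the fingers close. It gives the time, the measured TCP pose, the force, the opening and the grip force at its end, in the units of the state.
- bot.get_obs(): the state, without advancing time (a new reading comes with each control period).
- bot.camera(name): name is "scene" or "top" or "wrist"; returns a dict with "image" (400x640x3 uint8, red, green, blue), "mtx" (3x3 intrinsics, pixels), "world_from_camera" (4x4, takes a point from camera to world coordinates); the wrist camera has in their place "hand_eye" (4x4, takes a point from camera to tool coordinates, whose origin is the TCP and whose axes are the flange's). Camera axes: x right, y up, looking along -z (the intrinsics and any distortion apply to the point x, -y, -z); pixel columns grow to the right and rows downward; lengths in m; the calibration is good to about 2 mm. A picture is of the moment at which its call begins: read the wrist's pose just before it. There is no depth.
- bot.sign_off(): hands the job in; it is judged then, once.
The state is a dict: "time_s": time; "qpos": joint angles; "qd": joint speeds; "joint_efforts": joint torques, N m; "eef_pos": TCP position; "eef_rot": TCP orientation; "ft_force": force on the tool from outside, world axes, zero at the start; "moment": the same for the moment, N m; "gripper_width": finger opening in m; "grasp_force": force on a finger pad.
Only numpy, scipy, OpenCV 4.12 (cv2) and the standard library are available. Lean on these libraries where they do the work, as an engineer would, in place of code of your own. Each camera call takes 0.05 s, during which the arm holds its last target. There are 200 camera calls.

## Working session

There is one attempt and no reset: what is moved stays moved. The work goes in short steps, Python scripts to look and compute and a shell command to move; the robot and the scene stay as the last step left them, time stands still between calls to the robot, and variables do not carry over. Pictures are saved under pics/ and viewed, at most 10 in all, crops included, and the job is handed in when it is done.

```bash
mkdir -p pics
python3 - <<'E'
from plant import bot
import cv2,numpy as np
np.set_printoptions(precision=4,suppress=True)
o=bot.get_obs();print(o['time_s'],o['eef_pos'],o['eef_rot'],bot.nose_length,o['gripper_width'])
for n in('top','scene'):
    c=bot.camera(n);cv2.imwrite(f'pics/{n}.png',c['image'][:,:,::-1]);print(c['mtx'],c['world_from_camera'],[k for k in c])
    np.savez(f'{n}.npz',**{k:v for k,v in c.items()})
E
```

```text
0.0 [0.2784 0.5869 0.2384] [ 0.2196  0.9756 -0.0008 -0.0001] 0.008 0.08546658089846536
[[459.0331   0.     310.1146]
 [  0.     459.0331 197.6136]
 [  0.       0.       1.    ]] [[-0.0213  0.9802 -0.1968  0.3288]
 [-0.9996 -0.0246 -0.0142  0.0352]
 [-0.0188  0.1964  0.9803  1.2461]
 [ 0.      0.      0.      1.    ]] ['image', 'mtx', 'world_from_camera']
[[393.881    0.     319.138 ]
 [  0.     393.881  195.8599]
 [  0.       0.       1.    ]] [[-0.5308 -0.6568  0.5356  1.116 ]
 [ 0.8475 -0.4154  0.3306  0.3814]
 [ 0.0053  0.6294  0.7771  0.8555]
 [ 0.      0.      0.      1.    ]] ['image', 'mtx', 'world_from_camera']
```

View pics/top.png

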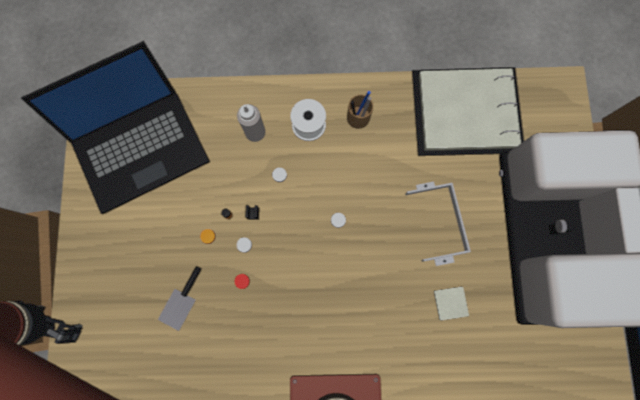

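View pics/scene.png

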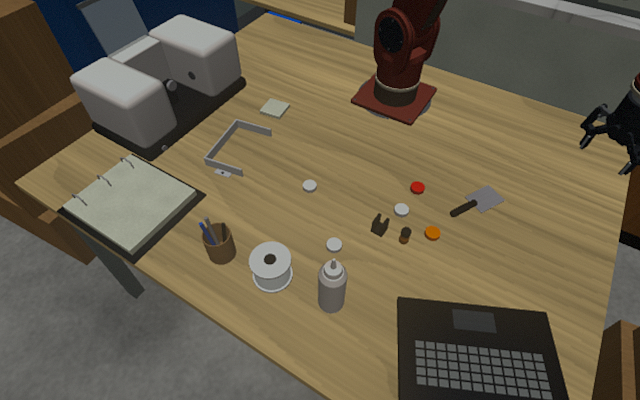

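Top view: white pucks are at (279,174), (338,220) and (244,244). The look-alikes are orange (208,237) and red (242,281); only the white ones fit the description. The holder is at (252,212), the vial at (226,213), and the tray spans (405..468, 184..263) with its mouth to the left (+y). Next I measure these and confirm them in one crop.

```bash
cat > h.py <<'E'
import numpy as np,cv2
from plant import bot
np.set_printoptions(precision=4,suppress=True)
def ray(c,u,v,z):
    K,T=c['mtx'],c['world_from_camera']
    d=T[:3,:3]@np.array([(u-K[0,2])/K[0,0],-(v-K[1,2])/K[1,1],-1]);p=T[:3,3]
    return (p+d*(z-p[2])/d[2])[:2]
def pucks(c,z=.014,bot_=False):
    hsv=cv2.cvtColor(c['image'],cv2.COLOR_RGB2HSV)
    m=cv2.inRange(hsv,(0,0,165),(180,45,255))
    n,l,s,ce=cv2.connectedComponentsWithStats(m)
    return [(ce[i],s[i][2:],ray(c,*ce[i],z)) for i in range(1,n) if 40<s[i][4]<260 and max(s[i][2:4])<20]
E
python3 - <<'E'
from h import *
for n in('top','scene'):
    c=dict(np.load(f'{n}.npz'))
    print(n)
    for p in pucks(c): print(*p)
c=dict(np.load('top.npz'))
for nm,u,v,z in [('holder',252,212,.045),('vial',226,213,.045),('orange',208,237,.014),('red',242,281,.014),('pad corner',436,290,.014),('pad',452,303,.014),('bottle',250,125,.1),('spool',308,115,.074),('spat handle end',198,268,.01)]: print(nm,ray(c,u,v,z))
im=c['image'][:,:,::-1]
a=cv2.resize(im[150:300,190:350],None,fx=3.6,fy=3.6,interpolation=cv2.INTER_CUBIC)
b=cv2.resize(im[170:280,395:480],None,fx=4.9,fy=4.9,interpolation=cv2.INTER_CUBIC)[:540]
a=cv2.resize(im[150:300,190:350],(480,450),interpolation=cv2.INTER_CUBIC); b=cv2.resize(im[170:270,395:475],(320,400),interpolation=cv2.INTER_CUBIC)
o=np.zeros((450,800,3),np.uint8);o[:,:480]=a;o[:400,480:]=b;cv2.imwrite('pics/crop.png',o)
E
```

```text
top
[246.1026 110.5299] [ 15  13 117] [0.8342 0.2303]
[279.1523 173.7351] [ 15  14 151] [0.6458 0.1374]
[338.0491 219.3742] [ 15  14 163] [ 0.5142 -0.0213]
[243.2927 244.1585] [ 15  15 164] [0.453  0.2356]
[448.7273 258.8636] [10  9 44] [ 0.4013 -0.3109]
[439.1667 261.0714] [ 8  7 42] [ 0.3961 -0.2853]
scene
[309.044  184.4615] [13 10 91] [ 0.5162 -0.0225]
[401.2    208.4286] [ 13  10 105] [0.4551 0.2326]
[333.708  243.5839] [ 15  12 137] [0.6469 0.1359]
[332.496 268.76 ] [ 18  14 125] [0.7091 0.1695]
holder [0.5348 0.2079]
vial [0.5338 0.2773]
orange [0.4745 0.3314]
red [0.3555 0.2383]
pad corner [ 0.3212 -0.2713]
pad [ 0.2872 -0.3102]
bottle [0.7581 0.2062]
spool [0.7919 0.053 ]
spat handle end [0.3924 0.3573]
```

View pics/crop.png

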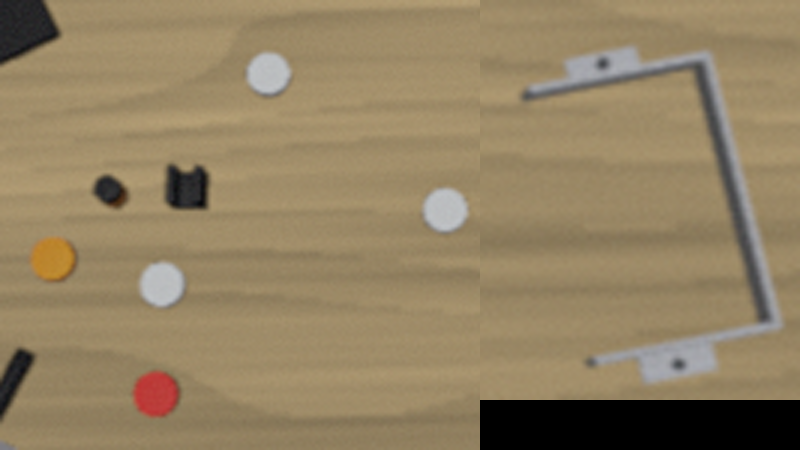

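Confirmed: three white discs, crop pixels (268,74), (445,210) and (162,285). The other two discs are orange and red. Next come the tray frame and the push plan. The fingers will be part-open to about 28 mm so each puck seats in the cradle between the two tips, pushed along tool -x.

```bash
cat > plan.py <<'E'
from h import *
from scipy.spatial.transform import Rotation as R
import sys
def tray():
    c=dict(np.load('top.npz'))
    uf,ub,lb,lf=[ray(c,395+(u-480)/4,170+v/4,.03) for u,v in((525,95),(708,55),(778,325),(592,362))]
    y=(uf-ub)/np.linalg.norm(uf-ub)+(lf-lb)/np.linalg.norm(lf-lb); b=(ub-lb)/np.linalg.norm(ub-lb); y+=np.array([-b[1],b[0]])*2
    y/=np.linalg.norm(y); x=np.array([y[1],-y[0]])
    o=(ub+lb)/2+y*.0625
    return o,x,y,(uf,ub,lb,lf)
O,X,Y,cn=tray()
def tw(a,b): return O+X*a+Y*b
def intray(p): return np.array([(p-O)@X,(p-O)@Y])
def rows(goal,yaw):  # goal TCP xyz, yaw=angle of tool x
    o=bot.get_obs(); r=R.from_quat(o['eef_rot']); e=np.array(o['eef_pos'])
    tx=r.as_matrix()[:,0]; cur=np.arctan2(tx[1],tx[0])
    d=(yaw-cur+np.pi)%(2*np.pi)-np.pi
    t=-np.degrees(d)/60
    print('t',round(o['time_s'],2),'pos',e,'yawdeg',np.degrees(cur),'tilt',r.as_matrix()[:,2],'F',o['ft_force'],'w',o['gripper_width'])
    print('ROW shift',r.inv().apply(np.array(goal)-e)/.5,'turnz',t)
def push(p,t,gap=.012,off=.0266):
    p,t=np.array(p),np.array(t);d=(t-p)/np.linalg.norm(t-p)
    return p-d*(off+gap), np.arctan2(-d[1],-d[0]), np.linalg.norm(t-p)+gap
E
python3 - <<'E'
from plan import *
print('O',O,'X',X,'Y',Y,*cn,np.linalg.norm(cn[1]-cn[2]))
s=dict(np.load('scene.npz')); print('bottle base',ray(s,331,302,0),'spool',ray(s,271,277,0))
for n,p,t in(('B',(.515,-.022),tw(0,-.03)),('A',(.646,.137),tw(.045,-.01)),('C',(.454,.234),tw(-.045,-.01))):
    st,yaw,L=push(p,t);print(n,'target',t,'start',st,'yaw',np.degrees(yaw),'L/0.5',L/.5)
    if n=='B': rows([*st,.12],yaw)
E
```

```text
O [ 0.4994 -0.2853] X [0.9848 0.1739] Y [-0.1739  0.9848] [ 0.5771 -0.2066] [ 0.6015 -0.3314] [ 0.419  -0.3622] [ 0.3977 -0.2391] 0.1851388471842717
bottle base [0.7774 0.2069] spool [0.7998 0.0528]
B target [ 0.5046 -0.3148] start [0.5164 0.0166] yaw 87.96757722213475 L/0.5 0.6100080179068481
t 0.1 pos [0.2784 0.5869 0.2385] yawdeg 154.6279230010306 tilt [-0.0005 -0.0014 -1.    ] F [ 0.0415 -0.1105 -0.0741] w 0.08560370583110401
ROW shift [-0.9189 -0.8264  0.2383] turnz 1.1110057629815977
A target [ 0.5454 -0.2873] start [0.6549 0.1746] yaw 76.66733852643337 L/0.5 0.8961022540224493
C target [ 0.4568 -0.303 ] start [0.4538 0.2726] yaw 90.30049497916845 L/0.5 1.0979156081998107
```

```bash
python3 -m jog '[[-0.919,-0.826,0,0,0,1,-0.34],[-0.919,-0.826,0,0,0,1,-0.34],[-0.919,-0.826,0,0,0,1,-0.34],[-0.919,-0.826,0,0,0,1,-0.34],[-0.919,-0.826,0,0,0,1,-0.34],[-0.919,-0.826,0,0,0,1,-0.34],[-0.919,-0.826,0,0,0,1,-0.34],[-0.919,-0.826,0,0,0,1,-0.34],[-0.919,-0.826,0,0,0,1,-0.34],[-0.919,-0.826,0,0,0,1,-0.34],[-0.919,-0.826,0,0,0,1,-0.34],[-0.919,-0.826,0,0,0,1,-0.34]]'; python3 -c "
from plan import *
st,yaw,L=push((.515,-.022),tw(0,-.03),.018);rows([*st,.06],yaw)"
```

```text
time_s: 1.3
eef_pos: [0.51, 0.0317, 0.2393]
eef_rot: [0.678, 0.735, 0.0, -0.0]
ft_force: [0.1, 0.2, 0.1]
gripper_width: 0.028
grasp_force: 0.0
t 1.3 pos [0.51   0.0317 0.2393] yawdeg 94.64152754918115 tilt [ 0.0001  0.0003 -1.    ] F [0.0917 0.1521 0.0884] w 0.02796450675002224
ROW shift [-0.0193  0.0115  0.3587] turnz 0.11123250545077333
```

```bash
python3 -m jog '[[-0.019,0.0115,0.1,0,0,0.111,-0.34],[-0.019,0.0115,0.2,0,0,0.111,-0.34],[-0.019,0.0115,0.3,0,0,0.111,-0.34],[-0.019,0.0115,0.358,0,0,0.111,-0.34],[-0.019,0.0115,0.358,0,0,0.111,-0.34],[-0.019,0.0115,0.358,0,0,0.111,-0.34]]'
python3 - <<'E'
from plan import *
st,yaw,L=push((.515,-.022),tw(0,-.03),.018);rows([*st,.011],yaw);print(L/.5)
import time
o=bot.get_obs();c=bot.camera('wrist');cv2.imwrite('pics/w1.png',c['image'][:,:,::-1])
E
```

```text
time_s: 1.9
eef_pos: [0.5164, 0.0244, 0.0609]
eef_rot: [0.72, 0.694, -0.0, 0.0]
ft_force: [0.4, -0.0, 0.5]
gripper_width: 0.0282
grasp_force: 0.0
t 1.9 pos [0.5164 0.0244 0.0609] yawdeg 87.95323864323807 tilt [-0.0006 -0.0007 -1.    ] F [ 0.4428 -0.0049  0.5065] w 0.02821390579936789
ROW shift [-0.0036  0.0005  0.0997] turnz -0.00023897631494463852
0.6220080179068481
```

View pics/w1.png

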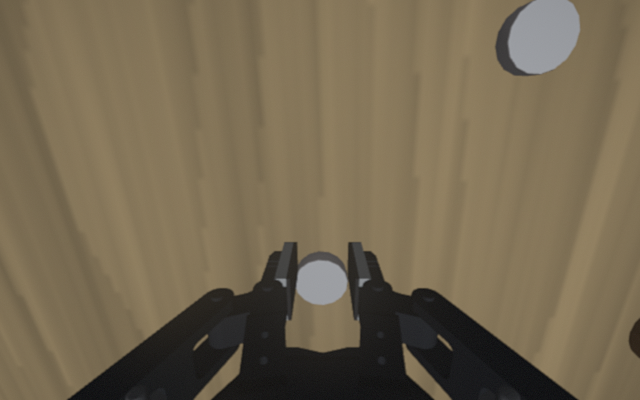

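The wrist view shows puck B centred between the fingers at (320,282), with A beyond at (538,37). Alignment is good, so I lower and push.

```bash
python3 -m jog '[[-0.003,0,0.05,0,0,0,-0.34],[-0.003,0,0.09,0,0,0,-0.34],[-0.003,0,0.1,0,0,0,-0.34],[-0.003,0,0.1,0,0,0,-0.34],[-0.015,0,0.1,0,0,0,-0.34],[-0.03,0,0.1,0,0,0,-0.34],[-0.045,0,0.1,0,0,0,-0.34],[-0.065,0,0.1,0,0,0,-0.34],[-0.09,0,0.1,0,0,0,-0.34],[-0.12,0,0.1,0,0,0,-0.34],[-0.15,0,0.1,0,0,0,-0.34],[-0.18,0,0.1,0,0,0,-0.34]]'
python3 - <<'E'
from plan import *
t=tw(0,-.03);st,yaw,L=push((.515,-.022),t,.018)
d=-np.array([np.cos(yaw),np.sin(yaw)]);rows([*(t-d*.0266),.011],yaw)
for p in pucks(bot.camera('top')): print(*p)
E
```

```text
time_s: 3.15
eef_pos: [0.5129, -0.0669, 0.0104]
eef_rot: [0.72, 0.694, -0.0, 0.0]
ft_force: [0.4, 0.3, -0.5]
gripper_width: 0.028
grasp_force: 0.2
t 3.15 pos [ 0.5129 -0.0669  0.0104] yawdeg 87.92912928966258 tilt [-0.     -0.0002 -1.    ] F [ 0.4422  0.2522 -0.4936] w 0.027958413000230335
ROW shift [-0.4429  0.0012 -0.0012] turnz -0.0006407988745360131
[246.1127 110.4507] [ 18  14 142] [0.8344 0.2303]
[278.8889 173.7716] [ 15  14 162] [0.6457 0.1381]
[243.3815 244.1214] [ 15  15 173] [0.4531 0.2353]
```

```bash
python3 -m jog '[[-0.03,0,0,0,0,0,-0.34],[-0.065,0,0,0,0,0,-0.34],[-0.105,0,0,0,0,0,-0.34],[-0.145,0,0,0,0,0,-0.34],[-0.185,0,0,0,0,0,-0.34],[-0.225,0,0,0,0,0,-0.34],[-0.265,0,0,0,0,0,-0.34],[-0.305,0,0,0,0,0,-0.34],[-0.345,0,0,0,0,0,-0.34],[-0.385,0,0,0,0,0,-0.34],[-0.42,0,0,0,0,0,-0.34],[-0.44,0,0,0,0,0,-0.34]]'; python3 -m jog '[[0,0,0,0,0,0,-0.34],[0.04,0,0,0,0,0,-0.34],[0.08,0,-0.08,0,0,0,-0.34],[0.08,0,-0.18,0,0,0,-0.34],[0.08,0,-0.28,0,0,0,-0.34],[0.08,0,-0.36,0,0,0,-0.34]]';python3 - <<'E'
from plan import *
for p in pucks(bot.camera('top')): print(*p,intray(p[2]))
for p in pucks(bot.camera('scene')): print(*p,intray(p[2]))
st,yaw,L=push((.646,.137),tw(.045,-.01),.018);rows([*st,.2],yaw);print(st)
E
```

```text
time_s: 4.4
eef_pos: [0.5047, -0.2871, 0.0104]
eef_rot: [0.72, 0.694, -0.0, 0.0]
ft_force: [0.4, 0.8, 0.1]
gripper_width: 0.0283
grasp_force: 0.1
time_s: 5.0
eef_pos: [0.5071, -0.2441, 0.1931]
eef_rot: [0.719, 0.695, 0.001, 0.0]
ft_force: [1.3, -0.5, -0.8]
gripper_width: 0.0286
grasp_force: 0.0
[246.5079 112.2147] [ 19  18 191] [0.8291 0.2291] [0.4141 0.4492]
[278.8889 173.7716] [ 15  14 162] [0.6457 0.1381] [0.2177 0.3915]
[243.3793 244.1667] [ 15  16 174] [0.4529 0.2353] [0.0448 0.5208]
[231.0909 143.8788] [11  7 66] [ 0.5064 -0.3144] [ 0.0019 -0.0299]
[401.1604 208.3868] [ 13  10 106] [0.455  0.2325] [0.0464 0.5176]
[333.6884 243.5435] [ 15  12 138] [0.6468 0.1358] [0.2184 0.389 ]
[332.6222 268.5037] [ 18  14 135] [0.7083 0.1694] [0.2848 0.4114]
t 5.1 pos [ 0.5095 -0.2454  0.196 ] yawdeg 88.02686000405045 tilt [ 0.0087 -0.0012 -1.    ] F [ 0.2797 -0.5088  0.0991] w 0.027917076288651473
ROW shift [ 0.8612  0.2642 -0.0064] turnz 0.18932535796028455
[0.6563 0.1804]
```

Puck B is seated at tray (0.002, -0.030), as planned. Next is A.

```bash
python3 -m jog '[[0.861,0.264,0,0,0,0.189,-0.34],[0.861,0.264,0,0,0,0.189,-0.34],[0.861,0.264,0,0,0,0.189,-0.34],[0.861,0.264,0,0,0,0.189,-0.34],[0.861,0.264,0,0,0,0.189,-0.34],[0.861,0.264,0,0,0,0.189,-0.34],[0.861,0.264,0,0,0,0.189,-0.34],[0.861,0.264,0,0,0,0.189,-0.34],[0.861,0.264,0,0,0,0.189,-0.34],[0.861,0.264,0,0,0,0.189,-0.34],[0.861,0.264,0,0,0,0.189,-0.34],[0.861,0.264,0,0,0,0.189,-0.34]]';python3 - <<'E'
from plan import *
st,yaw,L=push((.646,.137),tw(.045,-.01),.018);rows([*st,.011],yaw);print(L/.5)
E
```

```text
time_s: 6.3
eef_pos: [0.6534, 0.1794, 0.1897]
eef_rot: [0.785, 0.62, -0.001, 0.0]
ft_force: [0.0, -0.5, -0.1]
gripper_width: 0.0281
grasp_force: 0.0
t 6.3 pos [0.6534 0.1794 0.1897] yawdeg 76.58951921236243 tilt [-0.001  -0.0011 -1.    ] F [ 0.023  -0.4628 -0.0683] w 0.028062925367203242
ROW shift [0.0038 0.0054 0.3574] turnz -0.0012969885678490432
0.9081022540224493
```

```bash
python3 -m jog '[[0.004,0.005,0.09,0,0,0,-0.34],[0.004,0.005,0.18,0,0,0,-0.34],[0.004,0.005,0.26,0,0,0,-0.34],[0.004,0.005,0.31,0,0,0,-0.34],[0.004,0.005,0.345,0,0,0,-0.34],[0.004,0.005,0.357,0,0,0,-0.34],[0.004,0.005,0.357,0,0,0,-0.34]]';python3 - <<'E'
from plan import *
t=tw(.045,-.01);st,yaw,L=push((.646,.137),t,.018)
d=-np.array([np.cos(yaw),np.sin(yaw)]);rows([*(t-d*.0266),.011],yaw)
E
```

```text
time_s: 7.0
eef_pos: [0.6569, 0.181, 0.012]
eef_rot: [0.785, 0.62, -0.0, 0.0]
ft_force: [-0.3, 0.8, -0.0]
gripper_width: 0.0284
grasp_force: 0.0
t 7.0 pos [0.6569 0.181  0.012 ] yawdeg 76.57079708713779 tilt [-0.0001 -0.0003 -1.    ] F [-0.2959  0.7739 -0.01  ] w 0.02837715325105599
ROW shift [-0.9095  0.0006  0.0023] turnz -0.0016090239882599637
```

```bash
python3 -m jog '[[-0.012,0,0.002,0,0,0,-0.34],[-0.025,0,0.002,0,0,0,-0.34],[-0.04,0,0.002,0,0,0,-0.34],[-0.06,0,0.002,0,0,0,-0.34],[-0.085,0,0.002,0,0,0,-0.34],[-0.115,0,0.002,0,0,0,-0.34],[-0.15,0,0.002,0,0,0,-0.34],[-0.185,0,0.002,0,0,0,-0.34],[-0.22,0,0.002,0,0,0,-0.34],[-0.255,0,0.002,0,0,0,-0.34],[-0.29,0,0.002,0,0,0,-0.34],[-0.325,0,0.002,0,0,0,-0.34]]' && python3 -m jog '[[-0.035,0,0,0,0,0,-0.34],[-0.07,0,0,0,0,0,-0.34],[-0.105,0,0,0,0,0,-0.34],[-0.14,0,0,0,0,0,-0.34],[-0.175,0,0,0,0,0,-0.34],[-0.21,0,0,0,0,0,-0.34],[-0.245,0,0,0,0,0,-0.34],[-0.28,0,0,0,0,0,-0.34],[-0.3,0,0,0,0,0,-0.34],[-0.3,0,0,0,0,0,-0.34]]';python3 - <<'E'
from plan import *
t=tw(.045,-.01);st,yaw,L=push((.646,.137),t,.018)
d=-np.array([np.cos(yaw),np.sin(yaw)]);rows([*(t-d*.0266),.011],yaw)
for n in('top','scene'):
  for p in pucks(bot.camera(n)): print(*p,intray(p[2]))
E
```

```text
time_s: 8.2
eef_pos: [0.6189, 0.0222, 0.0108]
eef_rot: [0.785, 0.62, 0.0, -0.0]
ft_force: [0.1, -0.0, 1.4]
gripper_width: 0.0281
grasp_force: 0.3
time_s: 9.2
eef_pos: [0.584, -0.1245, 0.0109]
eef_rot: [0.785, 0.619, -0.0, 0.0]
ft_force: [-0.9, -0.1, 0.2]
gripper_width: 0.028
grasp_force: 0.0
t 9.2 pos [ 0.584  -0.1245  0.0109] yawdeg 76.47267873897275 tilt [-0.0002 -0.0008 -1.    ] F [-0.9269 -0.1241  0.2429] w 0.028033312574662624
ROW shift [-0.2813  0.0011 -0.    ] turnz -0.0032443297910103564
[446.7262 220.5   ] [ 15  14 168] [ 0.504  -0.3138] [-0.0004 -0.0289]
[243.3793 244.1667] [ 15  16 174] [0.4529 0.2353] [0.0448 0.5208]
[278.384 107.672] [ 16  16 125] [ 0.2864 -0.2943] [-0.2113  0.0282]
[231.2703 143.5135] [12  8 74] [ 0.5049 -0.3149] [ 0.0003 -0.0302]
[401.3636 208.1653] [ 14  11 121] [0.4541 0.2326] [0.0454 0.5179]
[332.5959 268.2329] [ 18  15 146] [0.7077 0.169 ] [0.2842 0.4111]
```

Pushing straight on, the outer finger would catch the end of the tray wall. Instead I'll dog-leg: diagonally (25° off heading, well within the 44° cradle), then straight in.

```bash
python3 -m jog '[[-0.012,-0.005,0,0,0,0,-0.34],[-0.03,-0.013,0,0,0,0,-0.34],[-0.05,-0.022,0,0,0,0,-0.34],[-0.07,-0.032,0,0,0,0,-0.34],[-0.09,-0.042,0,0,0,0,-0.34],[-0.11,-0.051,0,0,0,0,-0.34],[-0.127,-0.059,0,0,0,0,-0.34],[-0.136,-0.063,0,0,0,0,-0.34],[-0.136,-0.063,0,0,0,0,-0.34]]';python3 - <<'E'
from plan import *
o=bot.get_obs();yaw=np.radians(76.5);d=-np.array([np.cos(yaw),np.sin(yaw)])
print('est puck',intray(np.array(o['eef_pos'])[:2]+d*.0266))
rows([*(tw(.045,-.005)-d*.0266),.011],yaw)
c=bot.camera('wrist');cv2.imwrite('pics/w2.png',c['image'][:,:,::-1])
E
```

```text
time_s: 10.2
eef_pos: [0.5377, -0.182, 0.0109]
eef_rot: [0.785, 0.619, -0.0, 0.0]
ft_force: [-0.7, 0.4, 0.1]
gripper_width: 0.0284
grasp_force: 0.0
est puck [0.0451 0.0707]
t 10.2 pos [ 0.5377 -0.182   0.0109] yawdeg 76.55845302304033 tilt [-0.     -0.0001 -1.    ] F [-0.6651  0.3816  0.1212] w 0.02838971644361169
ROW shift [-0.139   0.06   -0.0002] turnz 0.0009742170506721885
```

View pics/w2.png

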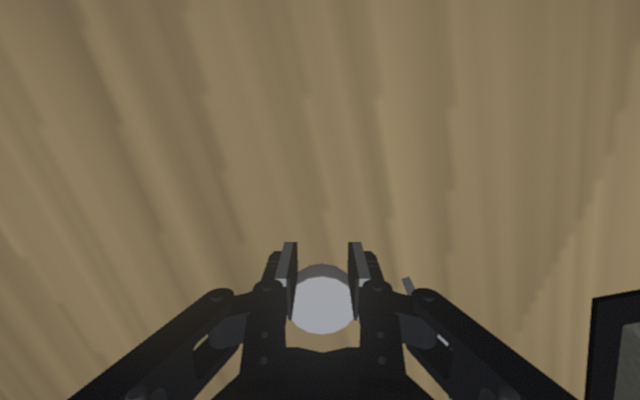

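The puck is seated in the cradle at (320,300). The wall end at (408,285) is clear to the right of the finger. I go straight in, then retreat along the mouth direction and lift.

```bash
python3 -m jog '[[-0.012,0.005,0,0,0,0,-0.34],[-0.03,0.013,0,0,0,0,-0.34],[-0.05,0.022,0,0,0,0,-0.34],[-0.07,0.03,0,0,0,0,-0.34],[-0.09,0.039,0,0,0,0,-0.34],[-0.11,0.048,0,0,0,0,-0.34],[-0.128,0.055,0,0,0,0,-0.34],[-0.138,0.06,0,0,0,0,-0.34],[-0.138,0.06,0,0,0,0,-0.34]]' && python3 -m jog '[[0.02,-0.009,0,0,0,0,-0.34],[0.06,-0.026,0,0,0,0,-0.34],[0.08,-0.035,-0.08,0,0,0,-0.34],[0.08,-0.035,-0.18,0,0,0,-0.34],[0.08,-0.035,-0.28,0,0,0,-0.34],[0.08,-0.035,-0.36,0,0,0,-0.34],[0.08,-0.035,-0.36,0,0,0,-0.34]]';python3 - <<'E'
from plan import *
for n in('top','scene'):
  for p in pucks(bot.camera(n)): print(*p,intray(p[2]))
st,yaw,L=push((.4535,.234),tw(-.045,-.005),.018);rows([*st,.2],yaw);print(st,np.degrees(yaw))
E
```

```text
time_s: 11.15
eef_pos: [0.5514, -0.2564, 0.0108]
eef_rot: [0.785, 0.619, -0.0, 0.0]
ft_force: [0.0, 0.2, 0.1]
gripper_width: 0.0279
grasp_force: 0.0
time_s: 11.85
eef_pos: [0.5464, -0.2119, 0.1967]
eef_rot: [0.784, 0.62, 0.003, 0.003]
ft_force: [0.4, -0.3, 0.2]
gripper_width: 0.0282
grasp_force: 0.0
[243.3559 244.1977] [ 15  16 177] [0.4529 0.2354] [0.0447 0.5208]
[231.1791 143.8657] [12  7 67] [ 0.5063 -0.3142] [ 0.0017 -0.0296]
[230.5    155.8684] [12  9 76] [ 0.5473 -0.2823] [ 0.0477 -0.0054]
[147.     203.2105] [13 12 76] [ 0.8061 -0.3559] [ 0.2898 -0.1229]
[401.2037 208.4259] [ 14  10 108] [0.4551 0.2326] [0.0464 0.5177]
[332.5662 268.4706] [ 18  14 136] [0.7083 0.1693] [0.2848 0.4113]
t 11.95 pos [ 0.544  -0.2108  0.1914] yawdeg 76.71929061885946 tilt [ 0.0018  0.0008 -1.    ] F [ 0.0129  0.7248 -1.0042] w 0.028359803793431466
ROW shift [ 0.911  -0.4015 -0.0168] turnz -0.225736467167081
[0.4533 0.2786] 90.26347864888432
```

A is at tray (0.048, -0.005). Next is C.

```bash
python3 -m jog '[[0.911,-0.4,-0.016,0,0,-0.225,-0.34],[0.911,-0.4,-0.016,0,0,-0.225,-0.34],[0.911,-0.4,-0.016,0,0,-0.225,-0.34],[0.911,-0.4,-0.016,0,0,-0.225,-0.34],[0.911,-0.4,-0.016,0,0,-0.225,-0.34],[0.911,-0.4,-0.016,0,0,-0.225,-0.34],[0.911,-0.4,-0.016,0,0,-0.225,-0.34],[0.911,-0.4,-0.016,0,0,-0.225,-0.34],[0.911,-0.4,-0.016,0,0,-0.225,-0.34],[0.911,-0.4,-0.016,0,0,-0.225,-0.34],[0.911,-0.4,-0.016,0,0,-0.225,-0.34],[0.911,-0.4,-0.016,0,0,-0.225,-0.34]]';python3 - <<'E'
from plan import *
st,yaw,L=push((.4535,.234),tw(-.045,-.005),.018);rows([*st,.011],yaw);print(L/.5)
E
```

```text
time_s: 13.15
eef_pos: [0.4526, 0.2781, 0.1967]
eef_rot: [0.705, 0.709, -0.002, -0.0]
ft_force: [0.2, -0.1, 0.1]
gripper_width: 0.0282
grasp_force: 0.0
t 13.15 pos [0.4526 0.2781 0.1967] yawdeg 90.33997693310374 tilt [-0.0028 -0.0023 -1.    ] F [ 0.2191 -0.1251  0.0594] w 0.028219662868230275
ROW shift [0.0018 0.0025 0.3715] turnz 0.0012749714036569943
1.1000644744326176
```

```bash
python3 -m jog '[[0,0.001,0.09,0,0,0,-0.34],[0,0.001,0.18,0,0,0,-0.34],[0,0.001,0.27,0,0,0,-0.34],[0,0.001,0.325,0,0,0,-0.34],[0,0.001,0.36,0,0,0,-0.34],[0,0.001,0.371,0,0,0,-0.34],[0,0.001,0.371,0,0,0,-0.34]]';python3 - <<'E'
from plan import *
t=tw(-.045,-.005);st,yaw,L=push((.4535,.234),t,.018)
d=-np.array([np.cos(yaw),np.sin(yaw)]);rows([*(t-d*.0266),.011],yaw)
E
```

```text
time_s: 13.85
eef_pos: [0.4544, 0.2756, 0.0125]
eef_rot: [0.707, 0.707, -0.001, 0.0]
ft_force: [-0.4, 0.1, 0.4]
gripper_width: 0.0281
grasp_force: 0.0
t 13.85 pos [0.4544 0.2756 0.0125] yawdeg 90.05332845253605 tilt [-0.0016 -0.0018 -1.    ] F [-0.355   0.1364  0.3895] w 0.028144450032409316
ROW shift [-1.0941  0.0018  0.0048] turnz -0.0035025032724713533
```

```bash
python3 -m jog '[[-0.01,0,0.003,0,0,0,-0.34],[-0.02,0,0.003,0,0,0,-0.34],[-0.035,0,0.003,0,0,0,-0.34],[-0.055,0,0.003,0,0,0,-0.34],[-0.08,0,0.003,0,0,0,-0.34],[-0.11,0,0.003,0,0,0,-0.34],[-0.145,0,0.003,0,0,0,-0.34],[-0.18,0,0.003,0,0,0,-0.34],[-0.215,0,0.003,0,0,0,-0.34],[-0.25,0,0.003,0,0,0,-0.34],[-0.285,0,0.003,0,0,0,-0.34],[-0.32,0,0.003,0,0,0,-0.34]]' && python3 -m jog '[[-0.035,0,0,0,0,0,-0.34],[-0.07,0,0,0,0,0,-0.34],[-0.105,0,0,0,0,0,-0.34],[-0.14,0,0,0,0,0,-0.34],[-0.175,0,0,0,0,0,-0.34],[-0.21,0,0,0,0,0,-0.34],[-0.245,0,0,0,0,0,-0.34],[-0.28,0,0,0,0,0,-0.34],[-0.315,0,0,0,0,0,-0.34],[-0.35,0,0,0,0,0,-0.34],[-0.38,0,0,0,0,0,-0.34],[-0.4,0,0,0,0,0,-0.34]]';python3 - <<'E'
from plan import *
t=tw(-.045,-.005);st,yaw,L=push((.4535,.234),t,.018)
d=-np.array([np.cos(yaw),np.sin(yaw)]);rows([*(t-d*.0266),.011],yaw)
c=bot.camera('wrist');cv2.imwrite('pics/w3.png',c['image'][:,:,::-1])
E
```

```text
time_s: 15.05
eef_pos: [0.455, 0.1153, 0.0119]
eef_rot: [0.707, 0.708, -0.0, 0.0]
ft_force: [-0.1, 0.5, 0.4]
gripper_width: 0.0282
grasp_force: 0.1
time_s: 16.25
eef_pos: [0.455, -0.0847, 0.0119]
eef_rot: [0.707, 0.707, -0.0, -0.0]
ft_force: [-0.2, -0.3, -0.4]
gripper_width: 0.0283
grasp_force: 0.1
t 16.25 pos [ 0.455  -0.0847  0.0119] yawdeg 90.02404282055429 tilt [-0.0001 -0.0001 -1.    ] F [-0.1645 -0.2503 -0.3739] w 0.028297946532752763
ROW shift [-0.3734  0.0015  0.0018] turnz -0.003990597138833977
```

View pics/w3.png

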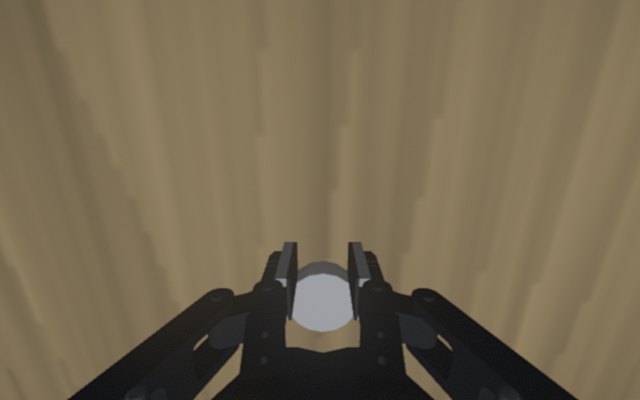

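C is seated in the cradle at (322,300). I finish the push and retreat.

```bash
python3 -m jog '[[-0.025,0,0.001,0,0,0,-0.34],[-0.06,0,0.001,0,0,0,-0.34],[-0.095,0,0.001,0,0,0,-0.34],[-0.13,0,0.001,0,0,0,-0.34],[-0.165,0,0.001,0,0,0,-0.34],[-0.2,0,0.001,0,0,0,-0.34],[-0.235,0,0.001,0,0,0,-0.34],[-0.27,0,0.001,0,0,0,-0.34],[-0.305,0,0.001,0,0,0,-0.34],[-0.335,0,0.001,0,0,0,-0.34],[-0.36,0,0.001,0,0,0,-0.34],[-0.373,0,0.001,0,0,0,-0.34]]' && python3 -m jog '[[0,0,0,0,0,0,-0.34],[0.04,0,0,0,0,0,-0.34],[0.08,0,-0.08,0,0,0,-0.34],[0.12,0,-0.18,0,0,0,-0.34],[0.22,0,-0.28,0,0,0,-0.34],[0.32,0,-0.36,0,0,0,-0.34],[0.42,0,-0.36,0,0,0,-0.34],[0.5,0,-0.36,0,0,0,-0.34],[0.5,0,-0.36,0,0,0,-0.34],[0.5,0,-0.36,0,0,0,-0.34]]';python3 - <<'E'
from plan import *
for n in('top','scene'):
  c=bot.camera(n)
  cv2.imwrite(f'pics/end_{n}.png',c['image'][:,:,::-1])
  for p in pucks(c): print(*p,intray(p[2]))
E
```

```text
time_s: 17.5
eef_pos: [0.4559, -0.2703, 0.0113]
eef_rot: [0.707, 0.708, -0.0, 0.0]
ft_force: [0.4, 0.6, 0.9]
gripper_width: 0.0285
grasp_force: 0.1
time_s: 18.5
eef_pos: [0.4554, -0.0149, 0.1919]
eef_rot: [0.704, 0.71, 0.001, -0.0]
ft_force: [-0.1, -0.8, 1.2]
gripper_width: 0.0278
grasp_force: 0.0
[245.9927 110.4015] [ 16  14 137] [0.8346 0.2306] [0.4198 0.4498]
[433.6303 205.4727] [ 14  14 165] [ 0.546  -0.2817] [ 0.0465 -0.0046]
[446.7455 220.4182] [ 15  14 165] [ 0.5042 -0.3139] [-0.0002 -0.029 ]
[441.6316 238.3275] [ 15  15 171] [ 0.4563 -0.2964] [-0.0444 -0.0035]
[245.4308 136.9538] [12  7 65] [ 0.4584 -0.2968] [-0.0424 -0.0043]
[231.25   143.8235] [12  7 68] [ 0.506  -0.3141] [ 0.0015 -0.0295]
[230.4805 155.8182] [12  9 77] [ 0.5472 -0.2825] [ 0.0475 -0.0056]
[108.4318 177.8182] [11 15 44] [ 0.8004 -0.5181] [ 0.2559 -0.2817]
[130.7887 177.8451] [17 12 71] [ 0.7666 -0.4645] [ 0.2319 -0.223 ]
[116.5672 200.2537] [15 13 67] [ 0.843  -0.4333] [ 0.3127 -0.2055]
[332.529  268.4493] [ 18  14 138] [0.7083 0.1692] [0.2848 0.4112]
```

View pics/end_scene.png

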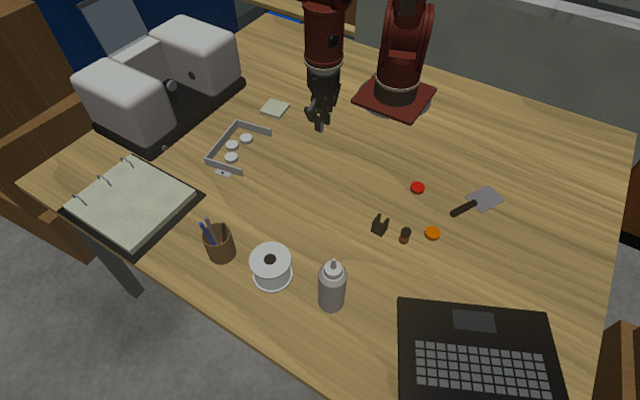

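All three pucks lie flat in the tray at (231,157), (232,144) and (246,138). Everything else stands where it was, and the gripper is clear.

```bash
python3 -c "
from plant import bot
print(bot.sign_off())"
```

```text
the job is handed in; nothing more can be done
None
```

All three white pucks were swept into the tray, each centre at least 45 mm inside the mouth by the last camera check; nothing else looked moved, and the job was handed in at about 19 s (no verdict was returned).

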